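Shut the camping lantern's battery door

TASK

The lantern lies on its front on the planks with fresh cells in it and its sprung battery door standing open. Shut the door with your fingertips: fold it over the cells, press it flat, and push it along by its thumb ledge until it is fully home with its tongue tucked beneath the retaining lip, so that it stays shut when you let go. Only push and press, do not force it: do not pick up, tip or shove the lantern out of its place, and leave everything else on the table as it is.

Things in the scene. Friction and masses are not known exactly. Their poses are not given: they have to be found in the camera images.
- lantern: Green plastic camping lantern lying on its front, loose, about 0.95 kg. Origin on the table under the middle of its battery housing; x runs from its foot to the globe and cap, z up. Housing: x -62 to 72 mm, 124 mm wide, well rim 58 mm above the table; side cheeks (|y| 54 to 62 mm) and the shoulder behind the lip (x 62 to 72) rise to 67 mm. The three cells in the well are part of it.
- globe_mid (a point): Middle of the lantern's clear globe, 40 mm above the table. Globe and cap are round, up to 80 mm across, and run from x = 72 to 204 mm of the lantern, the folded wire bail to 240 mm.
- door_pin (a point): Centre of the door's hinge pin, which lies along the lantern's y axis, 60 mm above the table; at x = -50 mm of the lantern while the door is slid back, -36 mm when fully home. The ends of the pin run in slots of the cheeks.
- door (a joint): Battery door's angle about its pin: 0 = flat over the cells, 1.57 = upright, up to 2.1 = leaning back over the lantern's foot. It folds over towards the globe (lantern +x). A light spring (about 0.07 N m when flat) lifts it open again, to about 1.3, unless its tongue is beneath the lip; tucked, it rests at 0.01 to 0.03.
- door_tongue (a point): Middle of the tip of the door's tongue, 94 mm from the pin. The door is a flat green panel 4 mm thick (2 mm to each side of the pin's axis), 104 mm wide, reaching 83 mm from the pin; the tongue, 64 mm wide and 3 mm thick, stands out from the middle of its free edge.
- door_slide (a joint): How far the door and its pin are slid towards the globe: 0 = back, the flat door's tongue 4 mm short of the lip; 0.014 = fully home, the tongue 10 mm beneath the lip. Moves against 3 N of friction, stays where left. If over 3 mm forward before the door is flat, the tongue lands on top of the lip: let the door open and push it back first (it swings to its stop at 2.1, then slides).
- door_ledge (a point): Middle of the top of the door's thumb ledge: a bar across the outer face of the door (upper face when shut), 44 mm wide along the pin, 4 mm thick, standing 5 mm proud of the door's face, 74 to 78 mm from the pin. Push on its pin side to slide the door home.
- lip_edge (a point): Middle of the front edge of the retaining lip, at x = 48 mm of the lantern, mid-thickness (65 mm above the table). The lip is a fixed green strip 80 mm wide across the globe end of the battery compartment, 4 mm thick, underside 63 mm and top 67 mm above the table; it overhangs towards the door.
- cell_a_mid (a point): Bystander: middle of a spent D cell standing upright beside the lantern (33 mm across, 62 mm tall).
- cell_b_mid (a point): Bystander: middle of the other spent D cell standing upright on the lantern's other side (33 mm across, 62 mm tall).
- organiser: Bystander: blue battery organiser, 200 x 140 x 40 mm tray full of standing cells up to 67 mm tall; origin under its centre.
- tumbler: Bystander: steel tumbler, 74 mm across the rim, 105 mm tall; origin under its centre.
- spectacles_case: Bystander: dark plastic spectacles case, 160 x 60 x 38 mm, long in its x; origin under its centre.
- hairbrush: Bystander: wooden hairbrush lying bristles down, 220 x 56 mm, 33 mm tall, long in its x; origin under its middle.

How it is judged:
By the outcome, as a careful person would: the job done as asked, in the order asked, and still so for the second after the job is handed in, with the robot touching nothing.
It also fails if it takes over 40 s, if anything falls off the work surface, if the arm or the gripper's body presses on something with over 40 N, if the wrist force passes 120 N, or if a joint passes its speed limit or range.

ROBOT

A 6-joint arm with a two-finger parallel gripper is mounted at the origin on the work surface. World frame = base frame: x ahead of the robot, y to its left, z up, the work surface at z = 0. Lengths are in m, angles in degrees, forces in N, time in s.
With the tool pointing down it reaches from about 0.4 to 0.825 m from the base axis. Payload 7 kg.
Tool frame: the origin (TCP) lies at the very end of the fingers, on their centre line; the grasp point (between the pads) lies behind it (r.grasp_offset is the z of the grasp point in the tool frame, in m); z points along the fingers, y is the direction in which the jaws open and shut (so a half turn about z gives the same grasp; the last joint's range is limited). The gripper opens to 88 mm and grips with 3 to 60 N. Pads are 19 mm wide; open, the fingers measure 130 mm over their backs; the gripper's body (78 mm by 193 mm) begins 47 mm behind the grasp point.
Start: joints at [-48.466, 20.546, 0.682, 0, -70.136, -16.507], TCP at [0.286, -0.612, 0.227] pointing down, gripper open.
Joint ranges: [-176.03, 176.03], [-82.01, 121.73], [-58.28, 71.71], [-173.87, 95.51], [-174.79, -0.11], [-173.66, 173.66]. Speed limits (degrees/s): [136.94, 136.94, 172.46, 180, 180, 180].

INTERFACE

Orientations are given as [roll, pitch, yaw] about the fixed x, y, z axes, in that order (R = Rz(yaw) Ry(pitch) Rx(roll)).
In Python, from plant import r gives the robot as it stands. The module is installed in compiled form; this text tells all that it offers.
- The arm moves only by the tool servo_tool, never from a script. Its argument "targets" is a list of rows, each an object of numbers: "dx", "dy", "dz": the shift along the world's x, y, z in cm; "spin": the turn about the world's z in rad; "grip": the opening in per cent of the stroke, from 0 (shut) to 100 (fully open). A call has exactly 10 rows; each row is the pose to reach, as a shift and turn from the pose commanded when the call began; what a row does not reach only later rows make up. A row lasts 1/12 s, in which the tool goes at most 41.7 mm and 7.16 degrees, less where a joint would pass 70% of its speed; a pose out of reach is approached as far as the arm can. A call with a gripper value outside its range is refused whole. The fingers move at their own pace and stop on an object; "squeeze" is the grip in N (left out, the last holds). Time passes only in rows, so rows that repeat a pose let the fingers close, or fill a call up. It gives the time, the measured TCP pose, the force and the opening at its end, in the units of the state.
- r.get_state(): the state, without advancing time (a new reading comes with each control period).
- r.capture(name): name is "side" or "top"; returns the picture (420x560x3 uint8, blue, green, red); there is no depth.
- r.get_calibration(name): a dict with "K" (3x3 intrinsics, pixels), "extrinsics" (4x4, takes a point from camera to world coordinates). Camera axes: x right, y down, z forward; pixel columns grow to the right and rows downward; lengths in m; the calibration is good to about 2 mm. A picture is of the moment at which its call begins. get_calibration takes no time and is no camera call.
- r.close_job(): hands the job in, once; it reports no verdict.
Trained networks look in the newest picture that a camera, given by its name, has taken for a name from the list of things; names that differ only in an ending like _2 or _b are one class to them, and where a whole thing is asked for, a point or a joint stands for the part that bears it (a point fixed in the world has none). Each returns a list of dicts, best first, with "p" (0 to 1); they miss things now and then, are a little off and sometimes report something else, mostly with a low value. They report only what shows in the picture. A call takes as long as a camera call.
- r.cut_out(name, camera): "mask" (420x560 bool, what is visible of it) and "extent" ([left, top, right, bottom] in pixels, round what is visible of it).
The state is a dict: "time_s": time; "joints": joint angles; "qd": joint speeds; "joint_torque": joint torques, N m; "tcp_pos": TCP position; "eef_rot": TCP orientation; "contact_force": force on the tool from outside, world axes, zero at the start; "moment": the same for the moment, N m; "gripper_width": finger opening in m.
Only numpy, scipy, OpenCV 4.12 (cv2) and the standard library are available. Lean on these libraries where they do the work, as an engineer would, in place of code of your own. Each camera call takes 0.05 s, during which the arm holds its last target. There are 200 camera calls.

## Working session

There is one attempt and no reset: what is moved stays moved. The work goes in short steps, Python scripts to look and compute and a tool call to move; the robot and the scene stay as the last step left them, time stands still between calls to the robot, and variables do not carry over. Pictures are saved under pics/ and viewed, about 8 in all and at most 12, crops included, and the job is handed in when it is done.

Besides the shell and the picture viewer there is one more tool, called after "Emit:" as name([rows], argument=value, ...), one row to a line, values as JSON. servo_tool: Moves the arm, as the interface text tells. Its arguments: {"type":"object","properties":{"targets":{"type":"array"},"squeeze":{"type":"number"}},"required":["targets"]}

```bash
mkdir -p pics; cat > h.py <<'E'
from plant import r
import numpy as np, cv2
def cal(c):
    k=r.get_calibration(c); return np.array(k["K"]),np.array(k["extrinsics"])
def proj(c,P):
    K,E=cal(c); P=np.atleast_2d(P); q=(np.linalg.inv(E)@np.c_[P,np.ones(len(P))].T)[:3]; q=K@q; return (q[:2]/q[2]).T
def ray(c,uv,z):
    K,E=cal(c); d=E[:3,:3]@np.linalg.inv(K)@np.array([uv[0],uv[1],1.]); o=E[:3,3]; return o+d*(z-o[2])/d[2]
E
python3 - <<'E'
from h import *
a=[r.capture(c) for c in("side","top")]
for n,i in zip(("side","top"),a): cv2.imwrite(f"pics/{n}0.png",i); print(n,cal(n)[1].round(3).tolist(),cal(n)[0][0])
for n in ["lantern","globe_mid","door","door_tongue","door_ledge","lip_edge","cell_a_mid"]:
    for c in("side","top"):
        print(n,c,[(round(d["p"],2),np.array(d["extent"]).round().tolist(),int(d["mask"].sum())) for d in r.cut_out(n,c)][:3])
print(r.get_state())
E
```

```text
side [[-0.764, -0.399, 0.507, -0.232], [-0.645, 0.476, -0.597, 0.876], [-0.003, -0.783, -0.621, 0.971], [0.0, 0.0, 0.0, 1.0]] [525.05398359   0.         291.68547652]
top [[-0.061, -0.975, 0.213, 0.269], [-0.998, 0.061, -0.009, -0.007], [-0.004, -0.213, -0.977, 1.345], [0.0, 0.0, 0.0, 1.0]] [434.87017049   0.         279.45895041]
lantern side [(0.56, [244.0, 165.0, 307.0, 241.0], 2868)]
lantern top [(0.71, [245.0, 144.0, 309.0, 234.0], 2847)]
globe_mid side [(0.81, [245.0, 166.0, 306.0, 241.0], 2921)]
globe_mid top [(0.68, [240.0, 140.0, 313.0, 236.0], 2883)]
door side [(0.83, [265.0, 190.0, 304.0, 224.0], 917), (0.41, [247.0, 168.0, 305.0, 241.0], 2921)]
door top [(0.64, [245.0, 210.0, 280.0, 229.0], 134)]
door_tongue side [(0.58, [269.0, 189.0, 304.0, 224.0], 897), (0.43, [177.0, 322.0, 236.0, 391.0], 1924)]
door_tongue top [(0.39, [250.0, 212.0, 280.0, 230.0], 97), (0.2, [120.0, 163.0, 147.0, 227.0], 795)]
door_ledge side [(0.69, [266.0, 188.0, 304.0, 221.0], 899)]
door_ledge top [(0.65, [245.0, 142.0, 309.0, 237.0], 2931)]
lip_edge side [(0.74, [249.0, 167.0, 304.0, 241.0], 2816
[... 191 characters left out ...]
0, 147.0, 309.0, 236.0], 2910)]
{'time_s': 0.8, 'joints': array([-4.84667065e+01,  2.05437510e+01,  6.80977882e-01, -2.27772631e-03,
       -7.01352737e+01, -1.65080769e+01]), 'qd': array([-0.06663614,  0.04547938, -0.0841427 , -0.00233837,  0.06190142,
        0.10291896]), 'joint_torque': array([ 7.78543963e-04, -5.82285190e+01,  2.93286002e+01,  7.00218603e+00,
        1.25088039e-02,  7.39458142e-05]), 'tcp_pos': array([ 0.28552776, -0.61159852,  0.22657608]), 'eef_rot': array([-1.79998736e+02,  2.60889736e-03, -1.54975557e+02]), 'contact_force': array([-0.02180958,  0.3888772 , -0.13408756]), 'moment': array([ 0.00288172, -0.05316967,  0.02219447]), 'gripper_width': 0.08747766558826145}
```

View pics/side0.png

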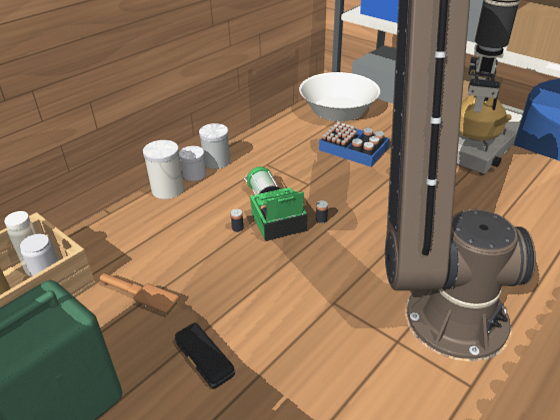

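View pics/top0.png

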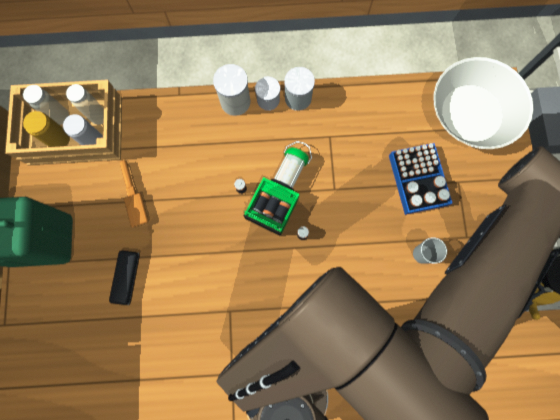

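Side view: lantern at about (275,210), door standing open. Top view: housing at (270,206), globe towards (295,160), cells at (240,185) and (303,232). I'll zoom in on both.

```bash
python3 - <<'E'
from h import *
t=cv2.imread("pics/top0.png")[130:250,225:325]; s=cv2.imread("pics/side0.png")[155:251,215:335]
t=cv2.resize(t,None,fx=4,fy=4,interpolation=cv2.INTER_CUBIC);s=cv2.resize(s,(400,320),interpolation=cv2.INTER_CUBIC)
o=np.zeros((480,800,3),np.uint8);o[:,:400]=t;o[:320,400:]=s;cv2.imwrite("pics/z.png",o)
for uv in [(270,206),(295,160)]: print(ray("top",uv,.058 if uv[0]==270 else .04))
E
```

```text
[0.55143193 0.01034952 0.058     ]
[ 0.69826064 -0.07624872  0.04      ]
```

View pics/z.png

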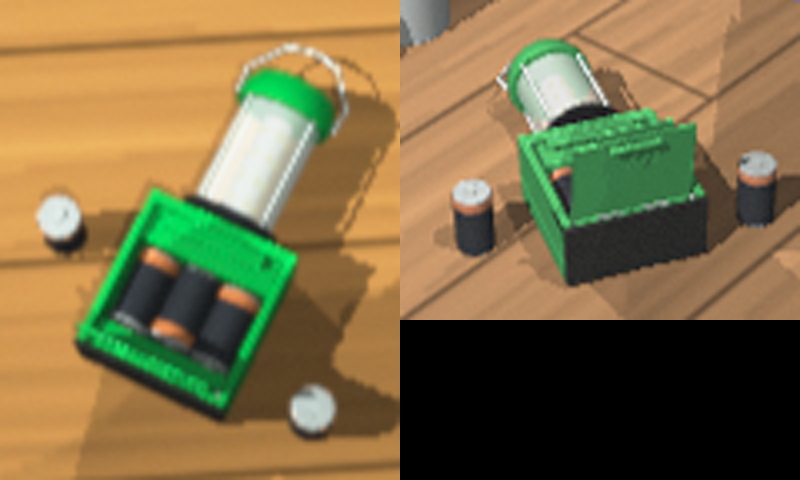

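```bash
cat >> h.py <<'E'
def L2W(p,P):
    x,y,a=p; P=np.atleast_2d(P); c,s=np.cos(a),np.sin(a); return np.c_[x+c*P[:,0]-s*P[:,1],y+s*P[:,0]+c*P[:,1],P[:,2]]
def door(th,sl,d,y,off=0): # point d from pin along door, off outward face normal
    return [-.05+sl+d*np.cos(th)-off*np.sin(th), y, .06+d*np.sin(th)+off*np.cos(th)]
E
python3 - <<'E'
from h import *
from scipy.optimize import least_squares
T=lambda u,v:(225+u/4,130+v/4); S=lambda u,v:(215+(u-400)*.3,155+v*.3)
obs=[("top",T(150,187),(.072,.062,.067)),("top",T(297,255),(.072,-.062,.067)),("top",T(78,332),(-.062,.062,.063)),("top",T(228,403),(-.062,-.062,.063)),
("side",S(568,283),(-.062,.062,0)),("side",S(705,243),(-.062,-.062,0)),("side",S(520,135),(.072,.062,.067))]
f=lambda p,o=obs:np.concatenate([proj(c,L2W(p,P))[0]-uv for c,uv,P in o])
for o in (obs[:4],obs[4:],obs):
    s=least_squares(f,[.55,.01,-.5],args=(o,)); print(s.x.round(4),np.degrees(s.x[2]).round(1),s.fun.reshape(-1,2).round(1).tolist())
p=s.x; np.save("p.npy",p)
# door angle: tips corners in side view
for th in np.arange(1.1,2.11,.1):
    print(round(th,1),[(((q-(215,155))/.3)+(400,0)).round().tolist() for q in proj("side",L2W(p,[door(th,0,.083,.052),door(th,0,.083,-.052),door(th,0,.0,.052)]))])
for n in ["cell_a_mid"]:
    for uv in [(240,184.5),(303,232)]: print(ray("top",uv,.062))
E
```

```text
[ 0.5534  0.006  -0.5038] -28.9 [[0.7, -1.4], [0.8, -1.5], [-0.6, 1.5], [-0.8, 1.3]]
[ 0.557   0.0036 -0.4882] -28.0 [[0.7, 0.1], [0.6, 1.2], [-1.3, -1.5]]
[ 0.5543  0.0054 -0.5004] -28.7 [[0.8, -1.7], [0.9, -2.0], [-0.4, 1.3], [-0.6, 0.9], [0.6, 0.7], [0.7, 2.1], [-0.9, -1.1]]
1.1 [[556.0, 120.0], [676.0, 93.0], [574.0, 218.0]]
1.2 [[559.0, 122.0], [679.0, 95.0], [574.0, 218.0]]
1.3 [[562.0, 125.0], [683.0, 97.0], [574.0, 218.0]]
1.4 [[565.0, 129.0], [687.0, 101.0], [574.0, 218.0]]
1.5 [[569.0, 133.0], [690.0, 105.0], [574.0, 218.0]]
1.6 [[572.0, 139.0], [694.0, 111.0], [574.0, 218.0]]
1.7 [[575.0, 146.0], [698.0, 117.0], [574.0, 218.0]]
1.8 [[579.0, 153.0], [702.0, 124.0], [574.0, 218.0]]
1.9 [[582.0, 161.0], [706.0, 132.0], [574.0, 218.0]]
2.0 [[586.0, 170.0], [709.0, 141.0], [574.0, 218.0]]
2.1 [[589.0, 179.0], [713.0, 150.0], [574.0, 218.0]]
[0.62335361 0.09793998 0.062     ]
[ 0.46525215 -0.08337652  0.062     ]
```

```bash
cat >> h.py <<'E'
p=np.load("p.npy")
def cm(xl,yl,z): # shift in cm from present measured TCP
    return ((L2W(p,[xl,yl,z])[0]-r.get_state()["tcp_pos"])*100).round(2).tolist()
E
python3 - <<'E'
from h import *
print(r.grasp_offset, cm(-.105,0,.20), L2W(p,[-.105,0,.2]), "ux",100*np.array([np.cos(p[2]),np.sin(p[2])])/100)
print("spin",np.radians(-28.7-180+154.98))
E
```

```text
-0.0188 [17.67, 66.74, -2.66] [[0.46222421 0.0558219  0.2       ]] ux [ 0.87737709 -0.47980145]
spin -0.9375908741713538
```

Emit:
servo_tool([
  {"dx": 0.9,"dy": 3.4,"spin": -0.05,"grip": 0},
  {"dx": 1.8,"dy": 6.8,"spin": -0.1,"grip": 0},
  {"dx": 2.7,"dy": 10.2,"spin": -0.15,"grip": 0},
  {"dx": 3.6,"dy": 13.6,"spin": -0.2,"grip": 0},
  {"dx": 4.5,"dy": 17,"spin": -0.25,"grip": 0},
  {"dx": 5.4,"dy": 20.4,"spin": -0.3,"grip": 0},
  {"dx": 6.3,"dy": 23.8,"spin": -0.35,"grip": 0},
  {"dx": 7.2,"dy": 27.2,"spin": -0.4,"grip": 0},
  {"dx": 8.1,"dy": 30.6,"spin": -0.45,"grip": 0},
  {"dx": 9.0,"dy": 34.0,"spin": -0.5,"grip": 0},
])

```text
validation failed for argument at $.ta...
```

Emit:
servo_tool([
  {"dx": 0.9,"dy": 3.4,"spin": -0.05,"grip": 0},
  {"dx": 1.8,"dy": 6.8,"spin": -0.1,"grip": 0},
  {"dx": 2.7,"dy": 10.2,"spin": -0.15,"grip": 0},
  {"dx": 3.6,"dy": 13.6,"spin": -0.2,"grip": 0},
  {"dx": 4.5,"dy": 17,"spin": -0.25,"grip": 0},
  {"dx": 5.4,"dy": 20.4,"spin": -0.3,"grip": 0},
  {"dx": 6.3,"dy": 23.8,"spin": -0.35,"grip": 0},
  {"dx": 7.2,"dy": 27.2,"spin": -0.4,"grip": 0},
  {"dx": 8.0,"dy": 30.6,"spin": -0.4376,"grip": 0},
  {"dx": 8.67,"dy": 32.74,"dz": -2.66,"spin": -0.4376,"grip": 0},
])

```text
validation failed for argument at $.ta...
```

```bash
python3 - <<'E'
from h import *
s=r.get_state(); print(s["time_s"],s["tcp_pos"],s["eef_rot"],s["joints"].round(),s["contact_force"],s["gripper_width"]); print(cm(-.105,0,.2),cm(-.1,0,.105))
a,b=r.capture("top"),r.capture("side")
t=cv2.resize(a[130:250,225:325],None,fx=4,fy=4,interpolation=cv2.INTER_CUBIC);q=cv2.resize(b[155:251,215:335],(400,320),interpolation=cv2.INTER_CUBIC)
o=np.zeros((480,800,3),np.uint8);o[:,:400]=t;o[:320,400:]=q;cv2.imwrite("pics/z2.png",o)
E
```

```text
0.8 [ 0.28552776 -0.61159852  0.22657608] [-1.79998736e+02  2.60889736e-03 -1.54975557e+02] [-48.  21.   1.  -0. -70. -17.] [-0.02180958  0.3888772  -0.13408756] 0.08747766558826145
[17.67, 66.74, -2.66] [18.11, 66.5, -12.16]
```

View pics/z2.png

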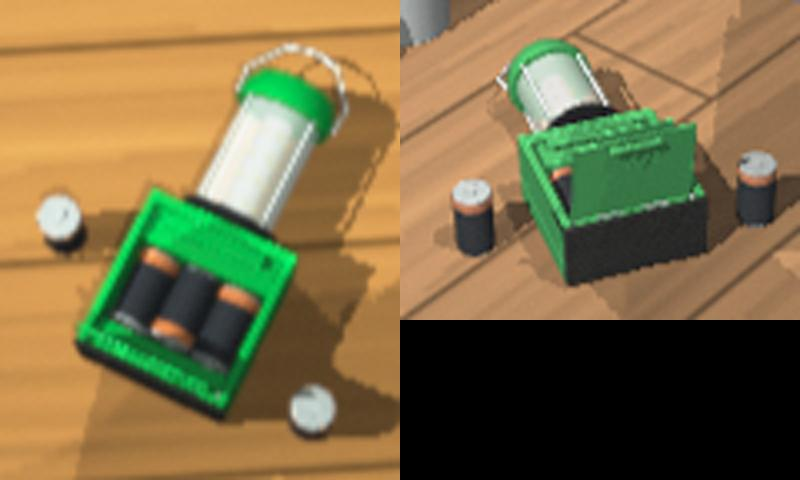

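The moves were refused, so the scene is unchanged. The rows probably need every key; I'll send full rows.

Emit:
servo_tool([
  {"dx": 0.9,"dy": 3.4,"dz": 0,"spin": -0.05,"grip": 0},
  {"dx": 1.8,"dy": 6.8,"dz": 0,"spin": -0.1,"grip": 0},
  {"dx": 2.7,"dy": 10.2,"dz": 0,"spin": -0.15,"grip": 0},
  {"dx": 3.6,"dy": 13.6,"dz": 0,"spin": -0.2,"grip": 0},
  {"dx": 4.5,"dy": 17,"dz": 0,"spin": -0.25,"grip": 0},
  {"dx": 5.4,"dy": 20.4,"dz": 0,"spin": -0.3,"grip": 0},
  {"dx": 6.3,"dy": 23.8,"dz": 0,"spin": -0.35,"grip": 0},
  {"dx": 7.2,"dy": 27.2,"dz": 0,"spin": -0.4,"grip": 0},
  {"dx": 8.1,"dy": 30.6,"dz": 0,"spin": -0.45,"grip": 0},
  {"dx": 9.0,"dy": 34.0,"dz": 0,"spin": -0.5,"grip": 0},
])

```text
time_s: 1.73
tcp_pos: [0.3756, -0.2701, 0.2269]
eef_rot: [-180.0, 0.1, 176.2]
contact_force: [0.4, 0.2, -0.4]
gripper_width: 0.0265
```

Emit:
servo_tool([
  {"dx": 0.9,"dy": 3.4,"dz": 0,"spin": -0.05,"grip": 0},
  {"dx": 1.8,"dy": 6.8,"dz": 0,"spin": -0.1,"grip": 0},
  {"dx": 2.7,"dy": 10.2,"dz": 0,"spin": -0.15,"grip": 0},
  {"dx": 3.6,"dy": 13.6,"dz": 0,"spin": -0.2,"grip": 0},
  {"dx": 4.5,"dy": 17,"dz": 0,"spin": -0.25,"grip": 0},
  {"dx": 5.4,"dy": 20.4,"dz": 0,"spin": -0.3,"grip": 0},
  {"dx": 6.3,"dy": 23.8,"dz": 0,"spin": -0.35,"grip": 0},
  {"dx": 7.2,"dy": 27.2,"dz": 0,"spin": -0.4,"grip": 0},
  {"dx": 8.0,"dy": 30.6,"dz": -1,"spin": -0.4376,"grip": 0},
  {"dx": 8.67,"dy": 32.74,"dz": -2.66,"spin": -0.4376,"grip": 0},
])

```text
time_s: 2.57
tcp_pos: [0.4639, 0.059, 0.2016]
eef_rot: [179.8, 0.2, 151.3]
contact_force: [2.2, 0.3, -0.5]
gripper_width: 0.0006
```

```bash
python3 - <<'E'
from h import *
s=r.get_state(); print(s["time_s"],s["tcp_pos"],s["eef_rot"],s["joints"].round(),s["contact_force"],s["gripper_width"]); print(cm(-.105,0,.2),cm(-.1,0,.105))
a,b=r.capture("top"),r.capture("side")
t=cv2.resize(a[130:250,225:325],None,fx=4,fy=4,interpolation=cv2.INTER_CUBIC);q=cv2.resize(b[155:251,215:335],(400,320),interpolation=cv2.INTER_CUBIC)
o=np.zeros((480,800,3),np.uint8);o[:,:400]=t;o[:320,400:]=q;cv2.imwrite("pics/z2.png",o)
E
```

```text
2.5667 [0.46385572 0.05904538 0.2015779 ] [1.79775020e+02 1.64433042e-01 1.51260775e+02] [  31.    2.  -27.    0.  -61. -150.] [ 2.22366053  0.25629268 -0.47354032] 0.0005897294622585146
[-0.16, -0.32, -0.16] [0.28, -0.56, -9.66]
```

View pics/z2.png

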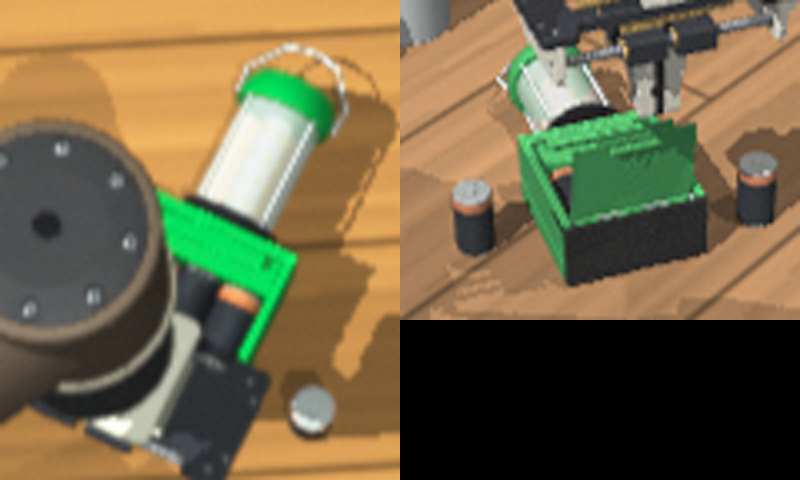

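```bash
python3 - <<'E'
from h import *
print(((proj("side",r.get_state()["tcp_pos"])[0]-(215,155))/.3+(400,0)))
u=np.array([np.cos(p[2]),np.sin(p[2])])*100
def row(x,z,x0,z0): return [*(u*(x-x0)).round(2),round((z-z0)*100,2)]
ths=np.linspace(1.35,0.0,21); P=[]
for th in ths:
    d=.062-.017*th/1.35
    c=door(th,0,d,0,.002); P.append((c[0]-.0095,c[2]))
print([ (round(x,4),round(z,4)) for x,z in P])
for k in (0,10):
    print([row(*P[i],*P[k]) for i in range(k+1,k+11)])
print("push",row(P[0][0],P[0][1],-.1,.105))
E
```

```text
[655.57789296 106.14009314]
[(np.float64(-0.0516), np.float64(0.1043)), (np.float64(-0.0484), np.float64(0.1045)), (np.float64(-0.0451), np.float64(0.1045)), (np.float64(-0.0418), np.float64(0.1042)), (np.float64(-0.0385), np.float64(0.1036)), (np.float64(-0.0351), np.float64(0.1028)), (np.float64(-0.0318), np.float64(0.1018)), (np.float64(-0.0285), np.float64(0.1005)), (np.float64(-0.0252), np.float64(0.0989)), (np.float64(-0.0221), np.float64(0.0971)), (np.float64(-0.019), np.float64(0.095)), (np.float64(-0.016), np.float64(0.0927)), (np.float64(-0.0132), np.float64(0.0901)), (np.float64(-0.0105), np.float64(0.0873)), (np.float64(-0.008), np.float64(0.0843)), (np.float64(-0.0057), np.float64(0.081)), (np.float64(-0.0036), np.float64(0.0776)), (np.float64(-0.0017), np.float64(0.0739)), (np.float64(-0.0), np.float64(0.0701)), (np.float64(0.0014), np.float64(0.0661)), (np.float64(0.0025), np.float64(0.062))]
[[np.float64(0.28), np.float64(-0.15), np.float64(0.02)], [np.float64(0.57), np.float64(-0.31), np.float64(0.01)], [np.float64(0.86), np.float64(-0.47), np.float64(-0.02)], [np.fl
[... 340 characters left out ...]
, [np.float64(2.86), np.float64(-1.56), np.float64(-0.94)]]
[[np.float64(0.26), np.float64(-0.14), np.float64(-0.23)], [np.float64(0.51), np.float64(-0.28), np.float64(-0.49)], [np.float64(0.74), np.float64(-0.41), np.float64(-0.77)], [np.float64(0.96), np.float64(-0.53), np.float64(-1.07)], [np.float64(1.17), np.float64(-0.64), np.float64(-1.4)], [np.float64(1.35), np.float64(-0.74), np.float64(-1.74)], [np.float64(1.52), np.float64(-0.83), np.float64(-2.11)], [np.float64(1.66), np.float64(-0.91), np.float64(-2.49)], [np.float64(1.79), np.float64(-0.98), np.float64(-2.89)], [np.float64(1.88), np.float64(-1.03), np.float64(-3.3)]]
push [np.float64(4.25), np.float64(-2.32), np.float64(-0.07)]
```

Emit:
servo_tool([
  {"dx": 0.44,"dy": -0.24,"dz": -1,"spin": 0,"grip": 0},
  {"dx": 0.44,"dy": -0.24,"dz": -3,"spin": 0,"grip": 0},
  {"dx": 0.44,"dy": -0.24,"dz": -5,"spin": 0,"grip": 0},
  {"dx": 0.44,"dy": -0.24,"dz": -7,"spin": 0,"grip": 0},
  {"dx": 0.44,"dy": -0.24,"dz": -8.5,"spin": 0,"grip": 0},
  {"dx": 0.44,"dy": -0.24,"dz": -9.5,"spin": 0,"grip": 0},
  {"dx": 0.44,"dy": -0.24,"dz": -9.5,"spin": 0,"grip": 0},
  {"dx": 0.44,"dy": -0.24,"dz": -9.5,"spin": 0,"grip": 0},
  {"dx": 0.44,"dy": -0.24,"dz": -9.5,"spin": 0,"grip": 0},
  {"dx": 0.44,"dy": -0.24,"dz": -9.5,"spin": 0,"grip": 0},
])

```text
time_s: 3.5
tcp_pos: [0.4673, 0.0533, 0.1059]
eef_rot: [179.9, 0.1, 151.3]
contact_force: [-0.1, 0.2, -0.2]
gripper_width: 0.0005
```

Emit:
servo_tool([
  {"dx": 0.6,"dy": -0.33,"dz": 0,"spin": 0,"grip": 0},
  {"dx": 1.2,"dy": -0.66,"dz": 0,"spin": 0,"grip": 0},
  {"dx": 1.7,"dy": -0.93,"dz": 0,"spin": 0,"grip": 0},
  {"dx": 2.2,"dy": -1.2,"dz": 0,"spin": 0,"grip": 0},
  {"dx": 2.6,"dy": -1.42,"dz": 0,"spin": 0,"grip": 0},
  {"dx": 3.0,"dy": -1.64,"dz": 0,"spin": 0,"grip": 0},
  {"dx": 3.4,"dy": -1.86,"dz": 0,"spin": 0,"grip": 0},
  {"dx": 3.7,"dy": -2.02,"dz": 0,"spin": 0,"grip": 0},
  {"dx": 4.0,"dy": -2.19,"dz": -0.03,"spin": 0,"grip": 0},
  {"dx": 4.25,"dy": -2.32,"dz": -0.07,"spin": 0,"grip": 0},
])

```text
time_s: 4.33
tcp_pos: [0.5093, 0.03, 0.1041]
eef_rot: [-180.0, -0.0, 151.3]
contact_force: [-0.3, 0.3, 0.6]
gripper_width: 0.0004
```

```bash
python3 - <<'E'
from h import *
b=r.capture("side"); cv2.imwrite("pics/s3.png",cv2.resize(b[155:251,215:335],(600,480),interpolation=cv2.INTER_CUBIC)); print(r.get_state()["contact_force"])
E
```

```text
[0.06161879 0.21737263 0.06578939]
```

View pics/s3.png

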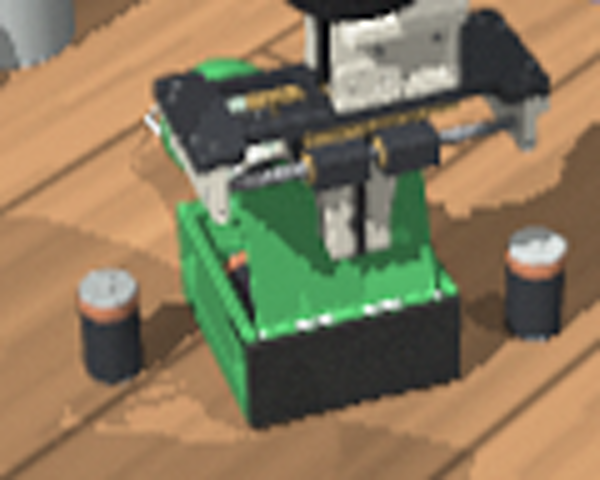

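The fingers stand against the middle of the door's outer face, at about (355,240). The lantern hasn't moved and the forces are tiny. Now the fold.

Emit:
servo_tool([
  {"dx": 0.28,"dy": -0.15,"dz": 0.02,"spin": 0,"grip": 0},
  {"dx": 0.57,"dy": -0.31,"dz": 0.01,"spin": 0,"grip": 0},
  {"dx": 0.86,"dy": -0.47,"dz": -0.02,"spin": 0,"grip": 0},
  {"dx": 1.15,"dy": -0.63,"dz": -0.07,"spin": 0,"grip": 0},
  {"dx": 1.45,"dy": -0.79,"dz": -0.15,"spin": 0,"grip": 0},
  {"dx": 1.74,"dy": -0.95,"dz": -0.26,"spin": 0,"grip": 0},
  {"dx": 2.03,"dy": -1.11,"dz": -0.39,"spin": 0,"grip": 0},
  {"dx": 2.31,"dy": -1.26,"dz": -0.54,"spin": 0,"grip": 0},
  {"dx": 2.59,"dy": -1.42,"dz": -0.73,"spin": 0,"grip": 0},
  {"dx": 2.86,"dy": -1.56,"dz": -0.94,"spin": 0,"grip": 0},
])

```text
time_s: 5.22
tcp_pos: [0.538, 0.0144, 0.0946]
eef_rot: [-180.0, -0.0, 151.3]
contact_force: [-0.3, 0.5, -0.3]
gripper_width: 0.0004
```

Emit:
servo_tool([
  {"dx": 0.26,"dy": -0.14,"dz": -0.23,"spin": 0,"grip": 0},
  {"dx": 0.51,"dy": -0.28,"dz": -0.49,"spin": 0,"grip": 0},
  {"dx": 0.74,"dy": -0.41,"dz": -0.77,"spin": 0,"grip": 0},
  {"dx": 0.96,"dy": -0.53,"dz": -1.07,"spin": 0,"grip": 0},
  {"dx": 1.17,"dy": -0.64,"dz": -1.4,"spin": 0,"grip": 0},
  {"dx": 1.35,"dy": -0.74,"dz": -1.74,"spin": 0,"grip": 0},
  {"dx": 1.52,"dy": -0.83,"dz": -2.11,"spin": 0,"grip": 0},
  {"dx": 1.66,"dy": -0.91,"dz": -2.49,"spin": 0,"grip": 0},
  {"dx": 1.79,"dy": -0.98,"dz": -2.89,"spin": 0,"grip": 0},
  {"dx": 1.79,"dy": -0.98,"dz": -3.0,"spin": 0,"grip": 0},
])

```text
time_s: 6.05
tcp_pos: [0.5558, 0.0047, 0.0642]
eef_rot: [-180.0, -0.0, 151.3]
contact_force: [0.2, 0.4, 0.6]
gripper_width: 0.0004
```

```bash
python3 - <<'E'
from h import *
b=r.capture("side"); cv2.imwrite("pics/s4.png",cv2.resize(b[155:251,215:335],(600,480),interpolation=cv2.INTER_CUBIC)); s=r.get_state();print(s["contact_force"],s["tcp_pos"])
E
```

```text
[ 1.12699269 -0.19102315  0.44241718] [0.55574062 0.00465988 0.06427983]
```

View pics/s4.png

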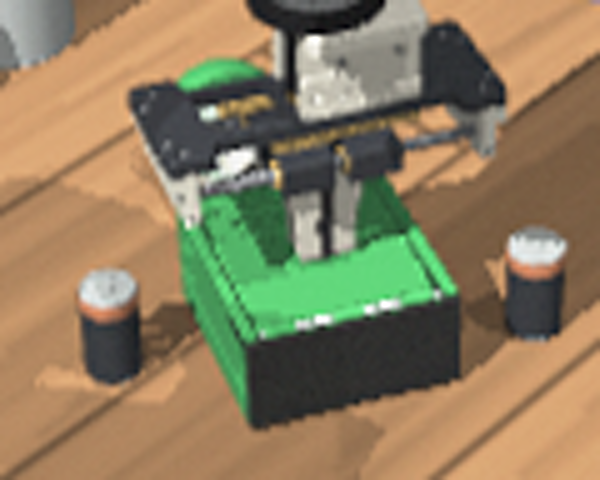

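The door is folded nearly flat under the fingers and the lantern hasn't moved. Now I'll press gently.

Emit:
servo_tool([
  {"dx": 0,"dy": 0,"dz": -0.05,"spin": 0,"grip": 0},
  {"dx": 0,"dy": 0,"dz": -0.1,"spin": 0,"grip": 0},
  {"dx": 0,"dy": 0,"dz": -0.15,"spin": 0,"grip": 0},
  {"dx": 0,"dy": 0,"dz": -0.2,"spin": 0,"grip": 0},
  {"dx": 0,"dy": 0,"dz": -0.25,"spin": 0,"grip": 0},
  {"dx": 0,"dy": 0,"dz": -0.3,"spin": 0,"grip": 0},
  {"dx": 0,"dy": 0,"dz": -0.3,"spin": 0,"grip": 0},
  {"dx": 0,"dy": 0,"dz": -0.3,"spin": 0,"grip": 0},
  {"dx": 0,"dy": 0,"dz": -0.3,"spin": 0,"grip": 0},
  {"dx": 0,"dy": 0,"dz": -0.3,"spin": 0,"grip": 0},
])

```text
time_s: 6.93
tcp_pos: [0.5558, 0.0048, 0.062]
eef_rot: [180.0, 0.0, 151.3]
contact_force: [1.1, -0.5, 3.8]
gripper_width: 0.0004
```

Emit:
servo_tool([
  {"dx": 0.0,"dy": 0.0,"dz": -0.04,"spin": 0,"grip": 0},
  {"dx": 0.13,"dy": -0.07,"dz": -0.04,"spin": 0,"grip": 0},
  {"dx": 0.26,"dy": -0.14,"dz": -0.04,"spin": 0,"grip": 0},
  {"dx": 0.4,"dy": -0.22,"dz": -0.04,"spin": 0,"grip": 0},
  {"dx": 0.53,"dy": -0.29,"dz": -0.04,"spin": 0,"grip": 0},
  {"dx": 0.66,"dy": -0.36,"dz": -0.04,"spin": 0,"grip": 0},
  {"dx": 0.79,"dy": -0.43,"dz": -0.04,"spin": 0,"grip": 0},
  {"dx": 0.92,"dy": -0.5,"dz": -0.04,"spin": 0,"grip": 0},
  {"dx": 1.05,"dy": -0.58,"dz": -0.04,"spin": 0,"grip": 0},
  {"dx": 1.05,"dy": -0.58,"dz": -0.04,"spin": 0,"grip": 0},
])

```text
time_s: 7.77
tcp_pos: [0.566, -0.0009, 0.0616]
eef_rot: [-180.0, -0.0, 151.3]
contact_force: [-1.3, 0.0, 6.5]
gripper_width: 0.0003
```

Emit:
servo_tool([
  {"dx": 0.1,"dy": -0.05,"dz": 0,"spin": 0,"grip": 0},
  {"dx": 0.2,"dy": -0.11,"dz": 0,"spin": 0,"grip": 0},
  {"dx": 0.3,"dy": -0.16,"dz": 0,"spin": 0,"grip": 0},
  {"dx": 0.4,"dy": -0.22,"dz": 0,"spin": 0,"grip": 0},
  {"dx": 0.5,"dy": -0.27,"dz": 0,"spin": 0,"grip": 0},
  {"dx": 0.6,"dy": -0.33,"dz": 0,"spin": 0,"grip": 0},
  {"dx": 0.7,"dy": -0.38,"dz": 0,"spin": 0,"grip": 0},
  {"dx": 0.8,"dy": -0.44,"dz": 0,"spin": 0,"grip": 0},
  {"dx": 0.88,"dy": -0.48,"dz": 0,"spin": 0,"grip": 0},
  {"dx": 0.88,"dy": -0.48,"dz": 0,"spin": 0,"grip": 0},
])

```text
time_s: 8.6
tcp_pos: [0.5739, -0.0057, 0.0614]
eef_rot: [-179.9, -0.1, 151.3]
contact_force: [-5.0, 1.2, 6.4]
gripper_width: 0.0001
```

```bash
python3 - <<'E'
from h import *
b=r.capture("side"); cv2.imwrite("pics/s5.png",cv2.resize(b[155:251,215:335],(600,480),interpolation=cv2.INTER_CUBIC)); s=r.get_state();print(s["contact_force"],cm(.0265,0,.062))
E
```

```text
[-3.8575758   1.25135695  5.83359902] [0.37, -0.15, 0.06]
```

View pics/s5.png

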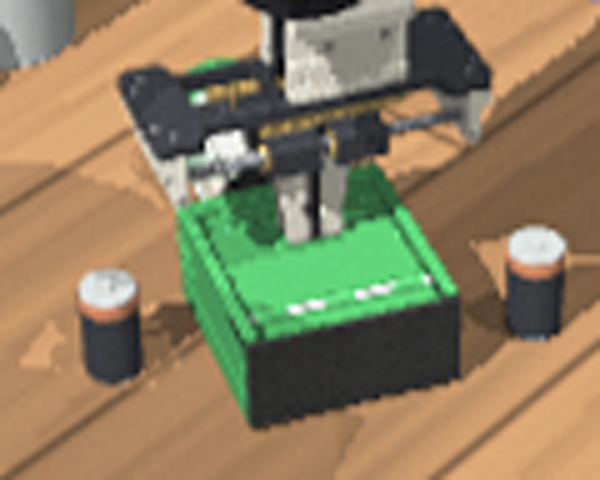

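The door is flat and has visibly slid, with the pin line now forward of the foot edge. The lantern is in place. About 6 mm more.

Emit:
servo_tool([
  {"dx": 0.07,"dy": -0.04,"dz": 0,"spin": 0,"grip": 0},
  {"dx": 0.14,"dy": -0.08,"dz": 0,"spin": 0,"grip": 0},
  {"dx": 0.21,"dy": -0.12,"dz": 0,"spin": 0,"grip": 0},
  {"dx": 0.28,"dy": -0.15,"dz": 0,"spin": 0,"grip": 0},
  {"dx": 0.35,"dy": -0.19,"dz": 0,"spin": 0,"grip": 0},
  {"dx": 0.4,"dy": -0.22,"dz": 0,"spin": 0,"grip": 0},
  {"dx": 0.44,"dy": -0.24,"dz": 0,"spin": 0,"grip": 0},
  {"dx": 0.44,"dy": -0.24,"dz": 0,"spin": 0,"grip": 0},
  {"dx": 0.44,"dy": -0.24,"dz": 0,"spin": 0,"grip": 0},
  {"dx": 0.44,"dy": -0.24,"dz": 0,"spin": 0,"grip": 0},
])

```text
time_s: 9.48
tcp_pos: [0.5769, -0.0079, 0.061]
eef_rot: [-179.9, -0.2, 151.3]
contact_force: [-7.5, 5.1, 9.0]
gripper_width: 0.0001
```

```bash
python3 - <<'E'
from h import *
b=r.capture("side"); a=cv2.imread("pics/side0.png"); s=r.get_state(); print(s["contact_force"],s["tcp_pos"])
g=lambda i:cv2.cvtColor(i,cv2.COLOR_BGR2GRAY).astype(np.float32)
A,B=g(a),g(b)
x0,y0,x1,y1=262,222,306,242
res=cv2.matchTemplate(cv2.resize(B[y0-5:y1+5,x0-5:x1+5],None,fx=8,fy=8,interpolation=2),cv2.resize(A[y0:y1,x0:x1],None,fx=8,fy=8,interpolation=2),cv2.TM_CCOEFF_NORMED)
_,m,_,l=cv2.minMaxLoc(res); print("foot shift px",(l[0]-40)/8,(l[1]-40)/8,m)
cv2.imwrite("pics/s6.png",cv2.resize(b[180:250,240:320],(800,700)[:2] if 0 else (680,595),interpolation=cv2.INTER_CUBIC))
E
```

```text
[-7.24733539  4.51301269  7.51363567] [ 0.57691475 -0.00794308  0.06102041]
foot shift px -0.125 -0.5 0.9683889150619507
```

View pics/s6.png

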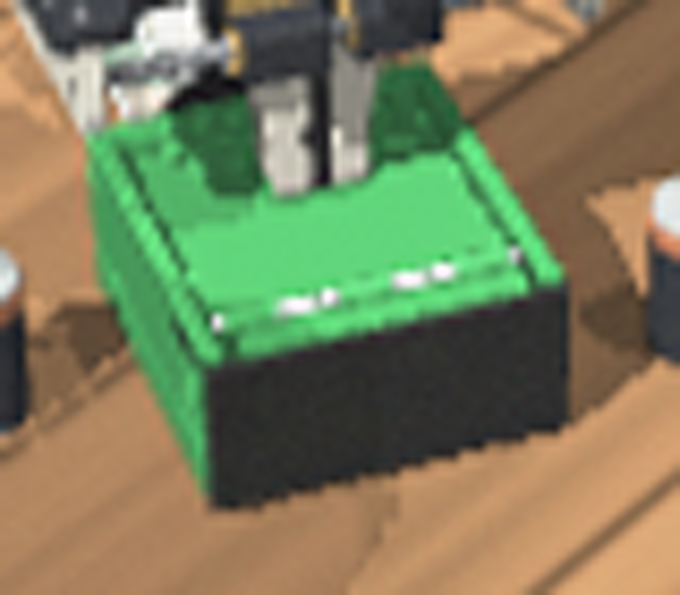

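```bash
python3 - <<'E'
from h import *
f=lambda P:((proj("side",L2W(p,P))-(240,180))*8.5).round(0).tolist()
for s in (0,.006,.010,.014): print(s,f([[-.05+s,.053,.06],[-.05+s,-.053,.06]]))
print(f([[-.062,.062,.067],[-.062,-.062,.067],[-.062,.062,0],[-.062,-.062,0]]))
E
```

```text
0 [[229.0, 345.0], [535.0, 270.0]]
0.006 [[223.0, 334.0], [528.0, 260.0]]
0.01 [[219.0, 327.0], [524.0, 253.0]]
0.014 [[215.0, 320.0], [519.0, 246.0]]
[[214.0, 357.0], [575.0, 269.0], [221.0, 515.0], [572.0, 425.0]]
```

Emit:
servo_tool([
  {"dx": 0.03,"dy": -0.02,"dz": 0,"spin": 0,"grip": 0},
  {"dx": 0.06,"dy": -0.03,"dz": 0,"spin": 0,"grip": 0},
  {"dx": 0.09,"dy": -0.05,"dz": 0,"spin": 0,"grip": 0},
  {"dx": 0.12,"dy": -0.07,"dz": 0,"spin": 0,"grip": 0},
  {"dx": 0.15,"dy": -0.08,"dz": 0,"spin": 0,"grip": 0},
  {"dx": 0.15,"dy": -0.08,"dz": 0,"spin": 0,"grip": 0},
  {"dx": 0.15,"dy": -0.08,"dz": 0,"spin": 0,"grip": 0},
  {"dx": 0.15,"dy": -0.08,"dz": 0,"spin": 0,"grip": 0},
  {"dx": 0.15,"dy": -0.08,"dz": 0,"spin": 0,"grip": 0},
  {"dx": 0.15,"dy": -0.08,"dz": 0,"spin": 0,"grip": 0},
])

```text
time_s: 10.37
tcp_pos: [0.5782, -0.0088, 0.061]
eef_rot: [-179.9, -0.2, 151.3]
contact_force: [-8.2, 4.7, 8.6]
gripper_width: 0.0003
```

```bash
python3 - <<'E'
from h import *
b=r.capture("side"); a=cv2.imread("pics/s6.png"); s=r.get_state(); print(s["contact_force"],s["tcp_pos"])
B=cv2.resize(b[180:250,240:320],(680,595),interpolation=2)
for n,(x0,y0,x1,y1) in dict(foot=(200,345,580,510),pin=(205,245,530,335),sidecell=(0,250,40,440)).items():
    R=cv2.matchTemplate(cv2.copyMakeBorder(B,20,20,20,20,1)[y0:y1+40,x0:x1+40],a[y0:y1,x0:x1],5); _,m,_,l=cv2.minMaxLoc(R); print(n,l[0]-20,l[1]-20,round(m,3))
E
```

```text
[-7.833516    3.70252312  8.79522444] [ 0.57824442 -0.0087624   0.06099654]
foot -1 -3 0.987
pin -3 -1 0.949
sidecell 0 0 0.996
```

The lantern has begun to move by about 1–2 mm, so the door is probably at its stop. I'll back off and check.

Emit:
servo_tool([
  {"dx": -0.2,"dy": 0.11,"dz": 0.05,"spin": 0,"grip": 0},
  {"dx": -0.4,"dy": 0.22,"dz": 0.1,"spin": 0,"grip": 0},
  {"dx": -0.5,"dy": 0.27,"dz": 0.2,"spin": 0,"grip": 0},
  {"dx": -0.5,"dy": 0.27,"dz": 0.5,"spin": 0,"grip": 0},
  {"dx": -0.5,"dy": 0.27,"dz": 1,"spin": 0,"grip": 0},
  {"dx": -0.5,"dy": 0.27,"dz": 3,"spin": 0,"grip": 0},
  {"dx": -0.5,"dy": 0.27,"dz": 6,"spin": 0,"grip": 0},
  {"dx": -2,"dy": 2,"dz": 9,"spin": 0,"grip": 0},
  {"dx": -5,"dy": 4,"dz": 12,"spin": 0,"grip": 0},
  {"dx": -8,"dy": 6,"dz": 14,"spin": 0,"grip": 0},
])

```text
time_s: 11.25
tcp_pos: [0.5046, 0.049, 0.2011]
eef_rot: [180.0, 0.1, 151.2]
contact_force: [0.9, 1.9, 1.0]
gripper_width: 0.0008
```

Emit:
servo_tool([
  {"dx": 0,"dy": -3.5,"dz": 0,"spin": 0,"grip": 0},
  {"dx": 0,"dy": -7,"dz": 0,"spin": 0,"grip": 0},
  {"dx": 0,"dy": -10.5,"dz": 0,"spin": 0,"grip": 0},
  {"dx": 0,"dy": -14,"dz": 0,"spin": 0,"grip": 0},
  {"dx": 0,"dy": -17.5,"dz": 0,"spin": 0,"grip": 0},
  {"dx": 0,"dy": -21,"dz": 0,"spin": 0,"grip": 0},
  {"dx": 0,"dy": -24.5,"dz": 0,"spin": 0,"grip": 0},
  {"dx": 0,"dy": -28,"dz": 0,"spin": 0,"grip": 0},
  {"dx": 0,"dy": -31,"dz": 0,"spin": 0,"grip": 0},
  {"dx": 0,"dy": -33,"dz": 0,"spin": 0,"grip": 0},
])

```text
time_s: 12.08
tcp_pos: [0.5038, -0.2839, 0.1992]
eef_rot: [-180.0, -0.0, 151.2]
contact_force: [0.6, 0.3, -0.8]
gripper_width: 0.0007
```

```bash
python3 - <<'E'
from h import *
a,b=r.capture("top"),r.capture("side"); print(r.get_state()["time_s"],r.get_state()["tcp_pos"])
t=cv2.resize(a[160:240,235:315],(400,400),interpolation=cv2.INTER_CUBIC);q=cv2.resize(b[170:250,240:320],(400,400),interpolation=cv2.INTER_CUBIC)
cv2.imwrite("pics/top1.png",a);cv2.imwrite("pics/side1.png",b)
cv2.imwrite("pics/z7.png",np.hstack([t,q]))
E
```

```text
12.1833 [ 0.50372566 -0.28399717  0.19881163]
```

View pics/z7.png

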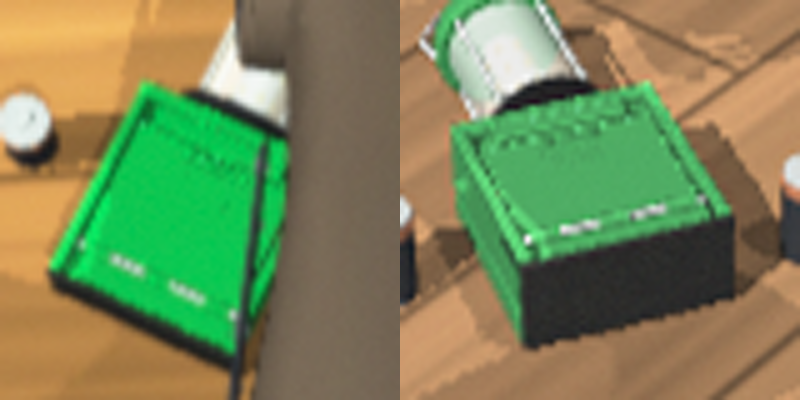

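```bash
python3 - <<'E'
from h import *
from scipy.optimize import least_squares
T=lambda u,v:(235+u/5,160+v/5); S=lambda u,v:(240+(u-400)/5,170+v/5)
# fixed pts
F=[("top",T(147,84),(.072,.062,.067)),("top",T(50,270),(-.062,.062,.067)),
("side",S(526,348),(-.062,.062,0)),("side",S(735,295),(-.062,-.062,0)),("side",S(452,128),(.072,.062,.067)),("side",S(650,85),(.072,-.062,.067)),("side",S(735,215),(-.062,-.062,.067)),("side",S(522,262),(-.062,.062,.067))]
M=[("top",T(83,245),1),("top",T(233,315),-1),("side",S(528,240),1),("side",S(703,201),-1)]
def f(q,cams):
    o=dict(top=q[5:7],side=q[7:9])
    P=[(c,uv,X) for c,uv,X in F]+[(c,uv,(-.05+q[3],s*q[4],.061)) for c,uv,s in M]
    return np.concatenate([proj(c,L2W(q[:3],X))[0]+o[c]-uv for c,uv,X in P if c in cams]+[q[5:]*.5,[(q[4]-.053)*300]])
for cams in (("top",),("side",),("top","side")):
    s=least_squares(f,[*p,.01,.053,0,0,0,0],args=(cams,),x_scale=[.01,.01,.05,.01,.01,1,1,1,1]); print(cams,s.x.round(4),s.fun.round(1))
for n in("door","door_ledge"):
  for c in("top","side"): print(n,c,[(round(d["p"],2),d["extent"]) for d in r.cut_out(n,c)][:2])
# static bystanders + lantern shift between first and last pictures
a=cv2.imread("pics/side0.png");b=cv2.imread("pics/side1.png")
for n,(x0,y0,x1,y1) in dict(foot=(262,222,306,242),globe=(246,166,280,186),cellL=(228,206,245,234),cellR=(313,198,332,226)).items():
    k=lambda i:cv2.resize(i,None,fx=8,fy=8,interpolation=2)
    R=cv2.matchTemplate(k(b[y0-5:y1+5,x0-5:x1+5]),k(a[y0:y1,x0:x1]),5);_,m,_,l=cv2.minMaxLoc(R);d=np.array([(l[0]-40)/8,(l[1]-40)/8])
    c0=np.array([(x0+x1)/2,(y0+y1)/2]);print(n,d,round(m,3),(1000*(ray("side",c0+d,.03)-ray("side",c0,.03))).round(1))
E
```

```text
('top',) [ 0.5517  0.0038 -0.5203  0.0144  0.0509 -0.0058  0.1888  0.      0.    ] [ 0.  -0.9 -0.7  0.5  0.2 -0.2  0.4  0.5 -0.   0.1  0.   0.  -0.6]
('side',) [ 0.5581  0.0029 -0.5103  0.0106  0.0519  0.     -0.      0.0516  1.3313] [ 0.2  1.2 -0.3  1.6 -0.4 -0.9  0.2 -1.2  0.1 -0.9  0.1 -0.2 -0.1  0.2
  0.1 -0.3  0.  -0.   0.   0.7 -0.3]
('top', 'side') [ 0.5551  0.0038 -0.5116  0.0123  0.0512  0.1826  0.8361 -0.4718  0.866 ] [-0.1 -1.2 -0.4  0.3  0.2  1.3 -0.2  1.7 -0.3 -0.9  0.3 -1.1  0.2 -0.7
  0.2 -0.  -0.   0.1  0.5  0.6  0.  -0.1 -0.3 -0.4  0.1  0.4 -0.2  0.4
 -0.5]
door top [(0.75, [253.5, 186.9, 291.3, 223.2])]
door side [(0.74, [256.3, 197.3, 295.4, 221.0]), (0.3, [243.7, 164.8, 304.8, 241.7])]
door_ledge top [(0.88, [251.8, 183.3, 293.7, 222.3])]
door_ledge side [(0.93, [256.3, 190.5, 297.0, 218.5])]
foot [-0.125 -0.875] 0.985 [ 2.7 -2.6  0. ]
globe [-0.375 -0.625] 0.957 [ 3.3 -1.8  0. ]
cellL [0. 0.] 0.993 [0. 0. 0.]
cellR [-0.125 -0.125] 0.966 [ 0.6 -0.2  0. ]
```

```bash
python3 - <<'E'
from h import *
side0=cv2.imread("pics/side0.png");side1=cv2.imread("pics/side1.png")
k=lambda i:cv2.resize(i,None,fx=8,fy=8,interpolation=2)
sc={}
for n,img,o,f in (("s4",cv2.imread("pics/s4.png"),(215,155),5),("s5",cv2.imread("pics/s5.png"),(215,155),5),("s6",cv2.imread("pics/s6.png"),(240,180),8.5)):
    h,w=img.shape[:2]; full=side1.copy(); d=cv2.resize(img,(round(w/f),round(h/f)),interpolation=cv2.INTER_AREA); full[o[1]:o[1]+d.shape[0],o[0]:o[0]+d.shape[1]]=d; sc[n]=full
sc["side0"]=side0
for n,I in sc.items():
    out=[]
    for (x0,y0,x1,y1) in ((262,222,306,240),(264,206,303,221)):
        R=cv2.matchTemplate(k(I[y0-6:y1+6,x0-6:x1+6]),k(side1[y0:y1,x0:x1]),5);_,m,_,l=cv2.minMaxLoc(R);out+= [(l[0]-48)/8,(l[1]-48)/8,round(m,3)]
    print(n,"foot",out[:3],"pin",out[3:])
E
```

```text
s4 foot [0.0, 1.0, 0.976] pin [0.375, 1.125, 0.728]
s5 foot [0.125, 1.0, 0.976] pin [0.25, 1.0, 0.931]
s6 foot [0.0, 0.5, 0.976] pin [0.375, 0.125, 0.938]
side0 foot [0.125, 1.0, 0.983] pin [2.25, 3.875, 0.718]
```

```bash
python3 -c "
from h import *
print(r.get_state()['contact_force']); print(r.close_job())"
```

```text
[0.24389917 0.40688812 0.23924305]
the job is handed in; nothing more can be done
None
```

The door is shut and stayed flat after I let go, and I handed the job in at about 12 s. I folded it with closed fingertips, pressed it flat with about 4–9 N, and slid it home by the thumb ledge with up to about 9 N.

**What the last pictures showed**
- The door lies flat with nothing touching it and hasn't sprung up, so the tongue must be beneath the lip.
- The two spent cells beside the lantern did not move measurably. I did not check the other things on the table one by one, but the arm stayed well clear of them.

**What is less certain**
- **How far home:** the measurements disagree on the slide. Fitting the pictures gave 14.4 mm from above, 10.6 mm from the side and 12.3 mm combined, against 14 mm for fully home. The pin's movement between pictures gave about 14 mm, though that match was weak. I took it as home because the force climbed well above the slide's 3 N and the lantern began to move with the push.
- **Lantern moved:** it slid about 3–4 mm in the direction of the push, because I kept pushing after the door had reached its stop. It did not look tipped, and I left it there.

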